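# Lock the lugged cup into the resin shaker

## Robot

A 6-joint arm with a two-finger parallel gripper is mounted at the origin on the work surface. World frame = base frame: x ahead of the robot, y to its left, z up, the work surface at z = 0. Lengths are in m, angles in rad, forces in N, time in s.
With the tool pointing down it reaches from about 0.3 to 0.875 m from the base axis. Payload 6.4 kg.
Tool frame: the origin (TCP) lies on the centre line of the jaws, within the pads' length; the fingertips stand 25 mm ahead of it and the grasp point (between the pads) lies 6 mm ahead of it (ctrl.tips_ahead is the z of the fingertips in the tool frame, in m); z points along the fingers, x is the direction in which the jaws open and shut, and the axes are right-handed (so a half turn about z gives the same grasp; the last joint's range is limited). The gripper opens to 85 mm and grips with 20 to 120 N. Pads are 22 mm wide; open, the fingers measure 114 mm over their backs; the gripper's body (76 mm by 85 mm) begins 54 mm behind the grasp point. The pads swing forward as they close: fully open they stand 13 mm farther back than shut.
Start: joints at [-1.467, 0.181, 1.607, -0, 1.354, -0.206], TCP at [0.175, -0.548, 0.256] pointing down, gripper open.
Joint ranges: [-2.99, 2.99], [-0.89, 2.07], [0.3, 2.58], [-1.14, 4.28], [0, 2.63], [-3.12, 3.12]. Speed limits (rad/s): [2.57, 2.57, 3.01, 3.14, 3.14, 3.14].

## Interface

Orientations are given as a unit quaternion [w, x, y, z].
In Python, from bench import ctrl gives the robot as it stands.
- The arm moves only by the shell command python3 -m pendant 'ROWS'. ROWS is JSON, a list that holds one entry, the list of rows, each a list of 7 numbers: the shift along the tool's x, y, z in m, then the turn, a rotation vector about the tool's x, y, z in rad, then the closure, from -1 (fully open) to 1 (shut). A call has 1 to 10 rows; each row shifts and turns the commanded pose from where the row before left it, along the tool's axes as they then stand; what a row does not reach is not made up. A row lasts 1/10 s, in which the tool goes at most 50 mm and 8.59 degrees, less where a joint would pass 70% of its speed; a pose out of reach is approached as far as the arm can. A call with a gripper value outside its range is refused whole. The fingers move at their own pace and stop on an object; the grip force is fixed at half the most. Time passes only in rows, so rows that do not move let the fingers close. It gives the time, the measured TCP pose, the force and the opening at its end, in the units of the state.
- ctrl.get_obs(): the state, without advancing time (a new reading comes with each control period).
- ctrl.camera(name): name is "scene" or "top" or "wrist"; returns (picture, depth): 420x560x3 uint8, red, green, blue; 420x560 float32, m along the optical axis (not along the pixel's ray), 0 where there is no reading.
- ctrl.calibration(name): a dict with "fov_y" (degrees; the focal length in pixels is half the picture's height over the tangent of half this angle, whatever the lens; pixels are square), "cx", "cy" (the principal point, pixels), "camera_from_world" (4x4, takes a point from world to camera coordinates). Camera axes: x right, y down, z forward; pixel columns grow to the right and rows downward; lengths in m; the calibration is good to about 2 mm. A picture is of the moment at which its call begins: read the wrist's pose just before it. calibration takes no time and is no camera call; for the wrist camera it gives the pose at the moment of the call.
- ctrl.hand_in(): hands the job in, once; it reports no verdict.
The state is a dict: "time_s": time; "q": joint angles; "dq": joint speeds; "joint_efforts": joint torques, N m; "eef_pos": TCP position; "eef_rot": TCP orientation; "wrist_force": force on the tool from outside, world axes, zero at the start; "torque": the same for the moment, N m; "opening": opening from 0.0 (shut) to 1.0 (fully open).
Only numpy, scipy, OpenCV 4.12 (cv2) and the standard library are available. Lean on these libraries where they do the work, as an engineer would, in place of code of your own. Each camera call takes 0.05 s, during which the arm holds its last target.

## Task

Take the handled steel cup that has three lugs at its rim, hold it under the collar of the bench shaker with its handle towards the small round stud, push it straight up so that the lugs pass the notches, and twist it anticlockwise seen from above until its handle points along the long bar and the lugs are locked. Let go so that it hangs level in the collar. Leave the other handled cup, with the plain rim, standing where it is.

Things in the scene. Friction and masses are not known exactly. Their poses are not given: they have to be found in the camera images.
- cup_grip (a point): Where to pinch the lugged cup's handle: a straight level black bar, 16 mm wide, 18 mm tall, reaching out to 156 mm from the cup's axis. The point is in the bar's middle, 36 mm above the cup's underside. Axes are the cup's: z up, x from handle to cup, whose axis is 120 mm along +x. The cup stands on the table, left or right of the shaker, handle roughly towards the robot.
- cup_center (a point): Centre of the lugged cup, on its axis, 37 mm above its underside; axes as cup_grip. Steel, 56 mm across, 74 mm tall, about 0.16 kg. Three lugs at the rim reach 46 mm from the axis, each 12 mm wide, between 64 and 70 mm above the underside: one right above the handle, the others 120 degrees to either side.
- collar (a point): Shaker collar: ring open below, clear cover on top, 116 mm across, fixed. Point: on its axis, top of the ledge, 190 mm up; ring's underside 8 mm lower, cover 22 to 34 mm higher. z up, x to the housing (227 mm tall). Hole 70 mm wide, notches to radius 54 mm. Lugs enter with cup x -60 (+-10) degrees about z from collar x: handle at the stud. Locked (stop): cup x along collar x, handle at the bar.
- plain_center (a point): Centre of the other handled cup, on its axis, 37 mm above its underside: the same steel cup and handle (x from handle to cup), but with a plain rim without lugs. It stands on the other side of the shaker. Leave it.

How it is judged:
By the outcome, as a careful person would: the job done as asked, in the order asked, and still so for the second after the job is handed in, with the robot touching nothing.
It also fails if it takes over 51 s, if anything falls off the work surface, if the arm or the gripper's body presses on something with over 40 N, if the wrist force passes 120 N, or if a joint passes its speed limit or range.

## Working session

There is one attempt and no reset: what is moved stays moved. The work goes in short steps, Python scripts to look and compute and a shell command to move; the robot and the scene stay as the last step left them, time stands still between calls to the robot, and variables do not carry over. Pictures are saved under pics/ and viewed, and the job is handed in when it is done.

```bash
ls; mkdir -p pics
cat > h.py <<'E'
import numpy as np,cv2
from bench import ctrl
def snap(name,tag):
    cal=ctrl.calibration(name); im,d=ctrl.camera(name)
    np.savez(f'{tag}.npz',im=im,d=d,T=cal['camera_from_world'],f=210/np.tan(np.radians(cal['fov_y'])/2),cx=cal['cx'],cy=cal['cy'])
    cv2.imwrite(f'pics/{tag}.png',cv2.cvtColor(im,cv2.COLOR_RGB2BGR))
    return load(tag)
def load(tag): return dict(np.load(f'{tag}.npz'))
def world(c):
    h,w=c['d'].shape; u,v=np.meshgrid(np.arange(w),np.arange(h)); d=c['d']
    P=np.stack([(u-c['cx'])/c['f']*d,(v-c['cy'])/c['f']*d,d,np.ones_like(d)],-1)
    return (P@np.linalg.inv(c['T']).T)[...,:3]
def ray(c,u,v,z):
    Ti=np.linalg.inv(c['T']); r=Ti[:3,:3]@np.array([(u-c['cx'])/c['f'],(v-c['cy'])/c['f'],1]); o=Ti[:3,3]
    return o+r*(z-o[2])/r[2]
def proj(c,p):
    q=c['T']@np.append(p,1); return q[:2]/q[2]*c['f']+[c['cx'],c['cy']]
E
python3 - <<'E'
from h import *
for n in('scene','top','wrist'):
    c=snap(n,n+'0'); print(n,c['f'],c['cx'],c['cy'],np.linalg.inv(c['T']).round(3).tolist())
print(ctrl.get_obs())
E
```

```text
pics
scene 441.1638148666791 277.26318942334177 220.08800554129868 [[0.815, 0.473, -0.334, 0.863], [0.579, -0.66, 0.479, -0.447], [0.006, -0.584, -0.812, 0.914], [0.0, 0.0, 0.0, 1.0]]
top 482.7753277106281 279.48030031756286 208.06644644629654 [[0.005, -0.989, 0.149, 0.389], [-1.0, -0.007, -0.011, 0.008], [0.012, -0.149, -0.989, 1.215], [0.0, 0.0, 0.0, 1.0]]
wrist 321.1000223833253 277.4726449140633 209.57888007805704 [[0.305, -0.919, -0.248, 0.238], [-0.952, -0.295, -0.077, -0.527], [-0.002, 0.26, -0.966, 0.373], [0.0, 0.0, 0.0, 1.0]]
{'time_s': 0.15, 'q': array([-1.46726543e+00,  1.81387969e-01,  1.60770538e+00,  1.25868794e-05,
        1.35382430e+00, -2.06300122e-01]), 'dq': array([ 0.0003664 , -0.00161855, -0.00417394,  0.00027268, -0.00086029,
        0.00147253]), 'joint_efforts': array([ 1.71184634e-03, -4.45259893e+01, -3.51691568e+01, -2.29813313e-04,
        5.84394496e-03,  4.12632147e-06]), 'eef_pos': array([ 0.17529804, -0.54724675,  0.25561646]), 'eef_rot': array([-4.96015712e-04,  8.07742082e-01, -5.89535657e-01, -4.39215092e-04]), 'wrist_force': array([-0.07793716, -0.20100776,  0.58745095]), 'torque': array([ 0.00950064, -0.00272233, -0.0011494 ]), 'opening': 1.0015105526906325}
```

View pics/scene0.png

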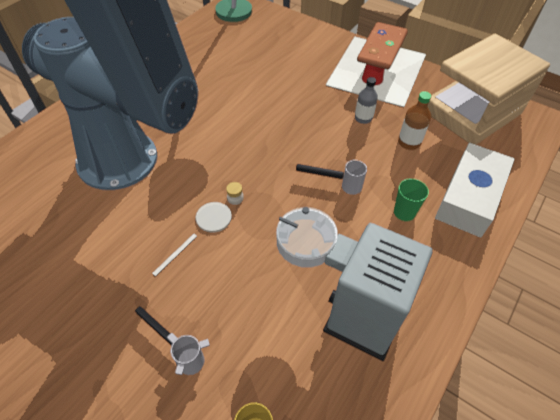

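View pics/top0.png

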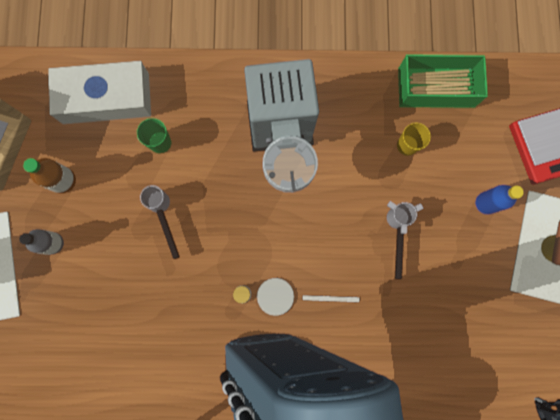

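View pics/wrist0.png

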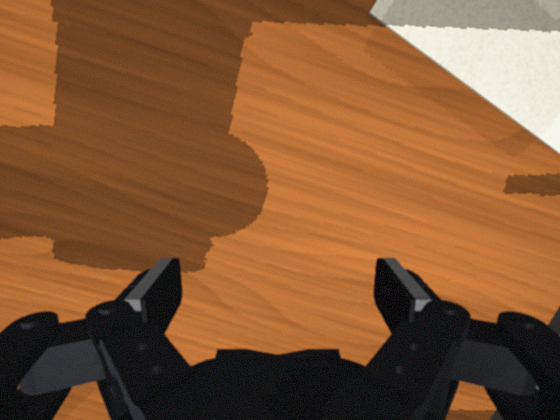

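The lugged cup is on the right: top view at about (403,213), with the handle end at (399,278). The scene view has it at (187,352). The collar is at top (290,163), with the dark stud near (271,175) and the bar near (292,180). The plain cup is at top (153,197). I'll zoom in and measure.

Run:
```python
from h import *
t=load('top0'); s=load('scene0')
a=cv2.cvtColor(t['im'],cv2.COLOR_RGB2BGR)
A=cv2.resize(a[120:210,240:340],None,fx=4,fy=4,interpolation=cv2.INTER_CUBIC)
B=cv2.resize(a[190:290,370:440],None,fx=4,fy=4,interpolation=cv2.INTER_CUBIC)
o=np.zeros((400,700,3),np.uint8);o[:360,:400]=A;o[:400,410:690]=B;cv2.imwrite('pics/z1.png',o)
b=cv2.cvtColor(s['im'],cv2.COLOR_RGB2BGR)
A=cv2.resize(b[190:290,260:360],None,fx=4,fy=4,interpolation=cv2.INTER_CUBIC)
B=cv2.resize(b[295:385,125:220],None,fx=4,fy=4,interpolation=cv2.INTER_CUBIC)
o=np.zeros((400,790,3),np.uint8);o[:400,:400]=A;o[:360,405:785]=B;cv2.imwrite('pics/z2.png',o)
W=world(t)
for n,uv in dict(ring=(290,163),stud=(271,175),bar=(292,180),cover=(300,155),handle=(400,260),handle2=(402,235),cuprim=(403,204),lug=(391,208),table=(340,250),hous=(270,70)).items(): print(n,W[uv[1],uv[0]].round(4))
W=world(s)
for n,uv in dict(ring=(307,237),stud=(305,211),bar=(289,224),handle=(155,322)).items(): print('s',n,W[uv[1],uv[0]].round(4))
```

```text
ring [ 0.6358 -0.0248  0.2195]
stud [0.6078 0.0151 0.2272]
bar [ 0.5985 -0.029   0.2228]
cover [ 0.6533 -0.046   0.22  ]
handle [ 0.4407 -0.2979  0.043 ]
handle2 [ 0.5013 -0.3043  0.0445]
cuprim [ 0.575  -0.3044  0.0625]
lug [ 0.5644 -0.274   0.0662]
table [ 0.4668 -0.1587 -0.0016]
hous [0.8408 0.0191 0.2248]
s ring [ 0.6462 -0.0365  0.2194]
s stud [0.6105 0.0107 0.2223]
s bar [ 0.6025 -0.033   0.2219]
s handle [ 0.4517 -0.295   0.0472]
```

View pics/z1.png

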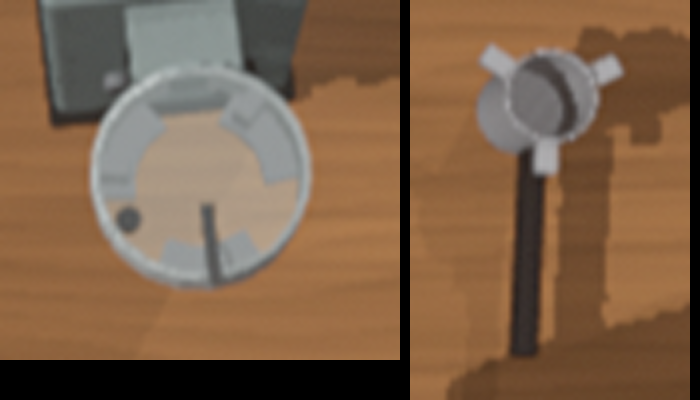

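View pics/z2.png

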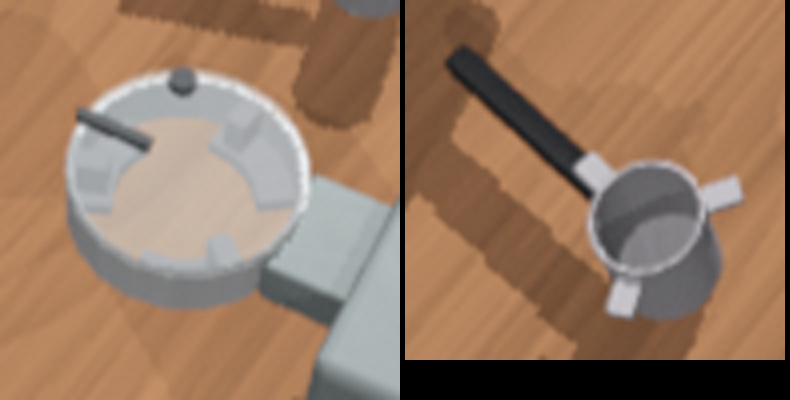

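```bash
cat > meas.py <<'E'
from h import *
def tri(c1,p1,c2,p2):
    P=[np.array([[c['f'],0,c['cx']],[0,c['f'],c['cy']],[0,0,1]])@c['T'][:3] for c in(c1,c2)]
    X=cv2.triangulatePoints(P[0],P[1],np.array(p1,float).reshape(2,1),np.array(p2,float).reshape(2,1))
    return (X[:3]/X[3]).ravel()
E
python3 - <<'E'
from meas import *
t=load('top0'); s=load('scene0')
print('stud',tri(t,(240+128/4,120+219/4),s,(260+182/4,190+80/4)))
print('bar in',tri(t,(240+207/4,120+205/4),s,(260+148/4,190+145/4)))
print('bar out',tri(t,(240+215/4,120+283/4),s,(260+80/4,190+112/4)))
print('handle end',tri(t,(370+(523-410)/4,190+355/4),s,(125+(458-405)/4,295+57/4)))
print('cup rim c',tri(t,(370+(551-410)/4,190+98/4),s,(125+(647-405)/4,295+216/4)))
print('cup rim ray',ray(t,370+(551-410)/4,190+98/4,.074),ray(s,125+(647-405)/4,295+216/4,.074))
print('lug',tri(t,(370+(545-410)/4,190+165/4),s,(125+(592-405)/4,295+167/4)))
# collar rim from colour: non-wood within neighborhood
for n,c in(('t',t),('s',s)):
    W=world(c)
    m=(W[...,2]>.212)&(W[...,2]<.2245)&(np.hypot(W[...,0]-.637,W[...,1]+.025)<.075)
    P=W[m]; print(n,m.sum(),P[:,2].mean())
    # circle fit to outer boundary: convex hull, away from housing (x<.66)
    hull=cv2.convexHull(P[:,:2].astype(np.float32))[:,0]; h=hull[hull[:,0]<.665]
    A=np.c_[2*h,np.ones(len(h))]; q=np.linalg.lstsq(A,(h**2).sum(1),rcond=None)[0]
    print('circle',q[:2],np.sqrt(q[2]+q[0]**2+q[1]**2),len(h))
# circle by rays: top view extreme pts
for pts,c in (([(92,175),(310,175),(202,65),(203,287)],t),):
    print([ray(c,240+a/4,120+b/4,.224).round(4) for a,b in pts])
print([ray(s,260+a/4,190+b/4,.224).round(4) for a,b in [(67,163),(310,175),(182,70),(195,268)]])
print('foot',ray(t,253.7,151,0),ray(t,313,147,0))
E
```

```text
stud [0.60971337 0.01321803 0.2221319 ]
bar in [ 0.61766822 -0.02835404  0.22146327]
bar out [ 0.57765633 -0.03153876  0.21922107]
handle end [ 0.39617154 -0.29349291  0.03569047]
cup rim c [ 0.54914091 -0.30573962  0.07054591]
cup rim ray [ 0.54776979 -0.30581012  0.074     ] [ 0.55160479 -0.30522911  0.074     ]
lug [ 0.5089393  -0.30215836  0.06638692]
t 2365 0.2181415010134805
circle [ 0.63720521 -0.02471449] 0.05765663580108627 35
s 2591 0.2179989942507924
circle [ 0.63930874 -0.02552376] 0.058465836298699954 28
[array([0.6326, 0.0322, 0.224 ]), array([ 0.6336, -0.0826,  0.224 ]), array([ 0.693 , -0.0256,  0.224 ]), array([ 0.5732, -0.0264,  0.224 ])]
[array([ 0.5933, -0.0607,  0.224 ]), array([6.904e-01, 4.000e-04, 2.240e-01]), array([0.6072, 0.0174, 0.224 ]), array([ 0.6741, -0.0739,  0.224 ])]
foot [0.72128909 0.0619271  0.        ] [ 0.73332049 -0.09181424  0.        ]
```

Collar axis ≈ (0.637, −0.025), yaw ≈ 5.2°. The bar, stud and housing foot agree on this, and the radius comes out at 58 mm as given. Lugged cup axis ≈ (0.5497, −0.3055), yaw ≈ −4.7°, and the grip point ≈ (0.430, −0.296). Handle end, lug and rim heights fit the text. Next I move above the grip.

```bash
cat >> meas.py <<'E'
from scipy.spatial.transform import Rotation as Ro
def pose():
    o=ctrl.get_obs(); q=o['eef_rot']; return o,np.array(o['eef_pos']),Ro.from_quat([q[1],q[2],q[3],q[0]])
def goal(cx,cy,yawdeg,ztcp,r=.12):
    """tool pose for cup axis (cx,cy), cup x azimuth; returns shift (current tool axes) & rotvec"""
    a=np.radians(yawdeg); ux=np.array([np.cos(a),np.sin(a),0]); uy=np.array([-ux[1],ux[0],0])
    p=np.array([cx,cy,ztcp])-r*ux; R=Ro.from_matrix(np.c_[-uy,-ux,[0,0,-1]])
    o,p0,R0=pose()
    print('t',round(o['time_s'],2),'pos',p0.round(4),'F',o['wrist_force'].round(1),'open',round(o['opening'],3))
    print('shift',R0.inv().apply(p-p0).round(4),'turn',(R0.inv()*R).as_rotvec().round(4))
E
python3 -m pendant '[[[-0.0202,-0.0399,0.0132,0,0,0,-1],[-0.0202,-0.0399,0.0132,0,0,0,-1],[-0.0202,-0.0399,0.0132,0,0,0,-1],[-0.0202,-0.0399,0.0132,0,0,0,-1],[-0.0202,-0.0399,0.0132,0,0,0,-1],[-0.0202,-0.0399,0.0132,0,0,0,-1],[-0.0202,-0.0399,0.0132,0,0,0,-1],[-0.0202,-0.0399,0.0132,0,0,0.13,-1],[0,0,0,0,0,0.13,-1],[0,0,0,0,0,0.13,-1]]]'
python3 - <<'E'
from meas import *
goal(.5497,-.3055,-4.6,.15)
E
```

```text
time_s: 1.15
eef_pos: [0.4307, -0.2944, 0.1497]
eef_rot: [-0.0, -0.677, 0.736, 0.001]
wrist_force: [-0.7, -0.3, -0.6]
opening: 0.997
t 1.15 pos [ 0.4307 -0.2944  0.1497] F [-0.7 -0.3 -0.6] open 0.997
shift [ 0.0015  0.0005 -0.0003] turn [ 0.0014  0.0013 -0.0018]
```

Run:
```python
from meas import *
c=snap('wrist','w1'); t=snap('top','t1')
c2=c
g=np.array([.430,-.2958,.036]);print(proj(c,g),proj(c,[.5497,-.3055,.074]),proj(c,[.394,-.293,.036]))
W=world(c)
m=(c['im'].max(2)<70)&(W[...,2]>.03)&(W[...,2]<.06)&(W[...,0]<.52)&(W[...,0]>.38)&(abs(W[...,1]+.297)<.03)
P=W[m];print(m.sum(),P.mean(0),P.min(0),P.max(0), np.median(P[:,2]))
for lo in np.arange(.39,.52,.01):
    q=P[(P[:,0]>=lo)&(P[:,0]<lo+.01)]
    if len(q)>5: print(round(lo,3),len(q),q[:,1].min().round(4),q[:,1].max().round(4),np.median(q[:,2]).round(4))
```

```text
[279.95398289 214.40824005] [280.6589397   18.71047187] [280.0477261  259.03357214]
3025 [ 0.454882   -0.2986592   0.04443626] [ 0.39752836 -0.30967899  0.04136536] [ 0.50593258 -0.28747591  0.046604  ] 0.04449901750387991
0.39 38 -0.3009 -0.2881 0.0442
0.4 253 -0.3023 -0.2875 0.0445
0.41 242 -0.3025 -0.2882 0.0446
0.42 257 -0.3037 -0.2891 0.0445
0.43 270 -0.3045 -0.29 0.0445
0.44 273 -0.3052 -0.2908 0.0445
0.45 278 -0.3059 -0.2917 0.0445
0.46 290 -0.3066 -0.2924 0.0445
0.47 310 -0.3073 -0.2927 0.0445
0.48 315 -0.308 -0.2936 0.0445
0.49 326 -0.3094 -0.2945 0.0444
0.5 173 -0.3097 -0.2954 0.0445
```

View pics/w1.png

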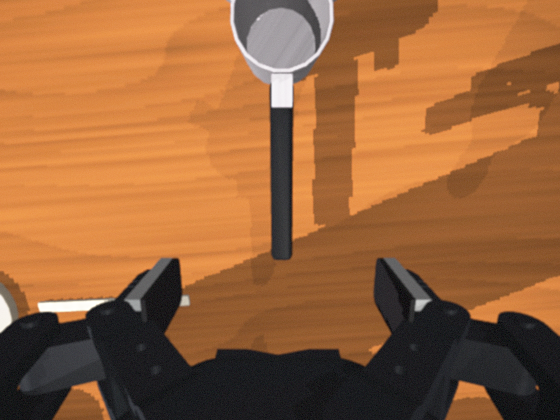

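The wrist view shows the handle in the middle, from about (282,105) to (282,258), between the open jaws. Its top is at z = 0.0445 (0.045 expected). The refined axis is (0.552, −0.3065), yaw −4.6°.

Run:
```python
from meas import *
goal(.552,-.3065,-4.6,.042)
```

```text
t 1.25 pos [ 0.4302 -0.2957  0.1503] F [0.2 0.1 0.1] open 1.002
shift [ 0.001  -0.0023  0.1083] turn [0.0006 0.0005 0.0002]
```

```bash
python3 -m pendant '[[[0.001,-0.002,0.036,0,0,0,-1],[0,0,0.036,0,0,0,-1],[0,0,0.036,0,0,0,-1],[0,0,0,0,0,0,-1],[0,0,0,0,0,0,1],[0,0,0,0,0,0,1],[0,0,0,0,0,0,1],[0,0,0,0,0,0,1],[0,0,0,0,0,0,1],[0,0,0,0,0,0,1]]]'
python3 -m pendant '[[[0,0,0,0,0,0,1],[0,0,0,0,0,0,1]]]'
```

```text
time_s: 2.25
eef_pos: [0.4324, -0.298, 0.0435]
eef_rot: [0.0, -0.678, 0.735, -0.001]
wrist_force: [-1.2, 0.2, 3.6]
opening: 0.177
time_s: 2.45
eef_pos: [0.4323, -0.298, 0.0432]
eef_rot: [-0.0, -0.678, 0.735, -0.001]
wrist_force: [-0.0, -0.5, 5.4]
opening: 0.176
```

Gripped (15 mm opening). Lift 60 mm and check level.

```bash
python3 -m pendant '[[[0,0,-0.01,0,0,0,1],[0,0,-0.02,0,0,0,1],[0,0,-0.02,0,0,0,1],[0,0,-0.01,0,0,0,1],[0,0,0,0,0,0,1]]]'
cat >> meas.py <<'E'
def handle(tag,cam='wrist'):
    """fit plane/line to handle top + rim of cup in tool-relative terms"""
    c=snap(cam,tag); W=world(c); o,p,R=pose()
    L=R.inv().apply((W-p).reshape(-1,3)).reshape(W.shape)  # tool coords: y outward along handle, z down
    r=-L[...,1]; h=-L[...,2]
    ok=(c['d']>0)
    bar=ok&(abs(L[...,0])<.012)&(r>.02)&(r<.07)&(abs(h-.002)<.025)&(c['im'].max(2)<90)
    lug=ok&(abs(L[...,0])<.008)&(r>.076)&(r<.088)&(h>.0)&(h<.06)
    rim=ok&(r>.085)&(r<.155)&(abs(L[...,0])<.04)&(h>.022)&(h<.05)
    if bar.sum()>20: print('bar slope deg',np.degrees(np.arctan(np.polyfit(r[bar],h[bar],1)[0])),'yaw off deg',np.degrees(np.arctan(np.polyfit(r[bar],L[...,0][bar],1)[0])),'h',np.median(h[bar]),'n',bar.sum(),'x',L[...,0][bar].mean())
    if lug.sum()>5: print('lug h',np.median(h[lug]),lug.sum(), L[...,0][lug].mean())
    if rim.sum()>5: print('rim h',np.median(h[rim]),rim.sum())
    return c,W,L
E
python3 - <<'E'
from meas import *
handle('w2'); handle('t2','top');handle('s2','scene')
goal(.552,-.3065,-4.6,.042)
E
```

```text
time_s: 2.95
eef_pos: [0.4325, -0.2982, 0.1041]
eef_rot: [-0.0, -0.678, 0.735, -0.001]
wrist_force: [0.6, -0.4, -0.4]
opening: 0.172
bar slope deg -0.371130112542136 yaw off deg -0.395500958905288 h 0.001193005377998091 n 5354 x -3.31749447810316e-05
lug h 0.026323820500296212 2216 -0.00026292952110485443
rim h 0.026733752338341684 3037
bar slope deg -0.6058608808378722 yaw off deg 3.29770191973313 h 0.0006854233966611828 n 123 x -0.003976583752840791
lug h 0.0249892708214951 42 -0.002301091142565834
rim h 0.02695961273513038 196
bar slope deg -1.820973467498934 yaw off deg 4.095815819832208 h 0.0007658384986018998 n 157 x 0.0008494423221003312
lug h 0.026109292947932086 43 0.00034353888619545475
rim h 0.02659268339003751 346
t 3.1 pos [ 0.4314 -0.297   0.1017] F [ 0.6  1.  -0.7] open 0.174
shift [-0.0001 -0.0011  0.0597] turn [0.0014 0.0012 0.0001]
```

View pics/w2.png

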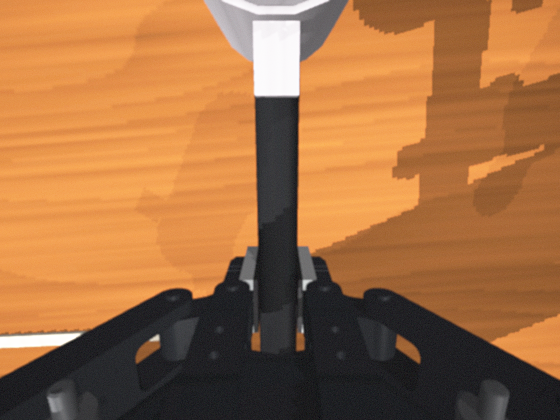

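View pics/s2.png

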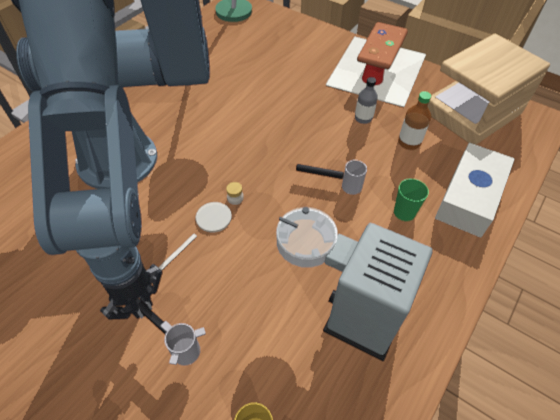

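The scene view shows the cup held level at about (183,342), lifted clear. The wrist view has the handle centred in the pads, and the droop is only about 0.5°. Next I work out the move to under the collar, with the handle at the bar side.

Run:
```python
from meas import *
goal(.637,-.0253,5.2,.104)
c=load('w2');W=world(c);o,p,R=pose();L=R.inv().apply((W-p).reshape(-1,3)).reshape(W.shape)
v=c['im'].max(2)[:,277]; i=np.where(np.diff(v.astype(int))<-60)[0]; print(i,[(L[k-2,277].round(4)) for k in i], L[20:30:3,277].round(4))
```

```text
t 3.1 pos [ 0.4314 -0.297   0.1017] F [ 0.6  1.  -0.7] open 0.174
shift [-0.2669 -0.065  -0.002 ] turn [ 0.0013  0.0013 -0.1709]
[95] [array([ 0.0006, -0.0747, -0.0271])] [[ 0.0006 -0.0928 -0.026 ]
 [ 0.0006 -0.0918 -0.0273]
 [ 0.0006 -0.0912 -0.0269]
 [ 0.0006 -0.0902 -0.0281]]
```

```bash
python3 -m pendant '[[[-0.0334,-0.008,0,0,0,0,1],[-0.0334,-0.008,0,0,0,0,1],[-0.0334,-0.008,0,0,0,0,1],[-0.0334,-0.008,0,0,0,0,1],[-0.0334,-0.008,0,0,0,0,1],[-0.0334,-0.008,0,0,0,0,1],[-0.0334,-0.008,0,0,0,0,1],[-0.0334,-0.008,0,0,0,0,1],[0,0,0,0,0,-0.085,1],[0,0,0,0,0,-0.085,1]]]'
python3 - <<'E'
from meas import *
handle('w3'); snap('scene','s3')
goal(.637,-.0253,5.2,.104)
E
```

```text
time_s: 4.1
eef_pos: [0.5164, -0.0347, 0.1013]
eef_rot: [0.001, 0.74, -0.672, -0.001]
wrist_force: [0.4, -0.1, -1.9]
opening: 0.17
bar slope deg -0.4365048994330661 yaw off deg -0.5580162576539119 h 4.4886368941803354e-05 n 5247 x -0.0008310221358369167
t 4.2 pos [ 0.5163 -0.0356  0.1014] F [ 0.3  0.5 -1.7] open 0.172
shift [ 0.0006 -0.0011 -0.0026] turn [0.0024 0.001  0.0006]
```

View pics/w3.png

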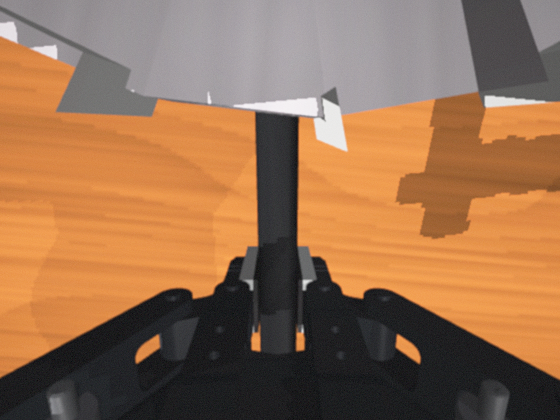

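View pics/s3.png

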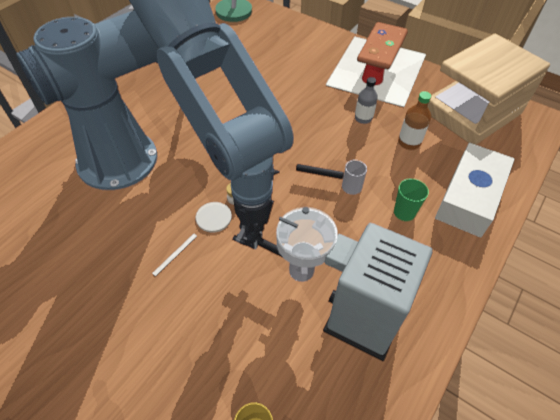

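The scene view shows the cup under the collar at about (302,265), handle on the bar side. Now swing 60° clockwise about the collar axis, rising 32 mm (still below the ring).

```bash
python3 -m pendant '[[[-0.0157,-0.001,-0.004,0,0,0.131,1],[-0.0157,-0.001,-0.004,0,0,0.131,1],[-0.0157,-0.001,-0.004,0,0,0.131,1],[-0.0157,-0.001,-0.004,0,0,0.131,1],[-0.0157,-0.001,-0.004,0,0,0.131,1],[-0.0157,-0.001,-0.004,0,0,0.131,1],[-0.0157,-0.001,-0.004,0,0,0.131,1],[-0.0157,-0.001,-0.004,0,0,0.131,1],[0,0,0,0,0,0,1]]]'
python3 - <<'E'
from meas import *
handle('w4'); snap('scene','s4'); snap('top','t4')
goal(.637,-.0253,-54.8,.133)
for n,z in(('s4',(190,290,260,360)),('t4',(120,210,240,340))):
    a=cv2.cvtColor(load(n)['im'],cv2.COLOR_RGB2BGR)[z[0]:z[1],z[2]:z[3]]
    cv2.imwrite(f'pics/{n}z.png',cv2.resize(a,None,fx=5,fy=5,interpolation=cv2.INTER_CUBIC))
E
```

```text
time_s: 5.1
eef_pos: [0.5686, 0.0734, 0.1346]
eef_rot: [0.001, -0.3, 0.954, 0.0]
wrist_force: [-0.3, -0.0, -1.4]
opening: 0.173
bar slope deg -0.3147571286437654 yaw off deg 0.07202124437604755 h 0.0006157281388436396 n 4136 x -0.0013482364048137286
t 5.25 pos [0.5665 0.0724 0.1337] F [-0.5  0.3 -0.7] open 0.174
shift [-0.0012 -0.0005  0.0007] turn [ 0.0012 -0.0016  0.0002]
```

View pics/w4.png

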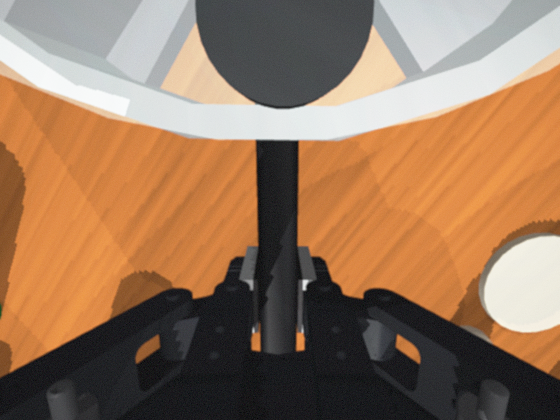

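View pics/s4z.png

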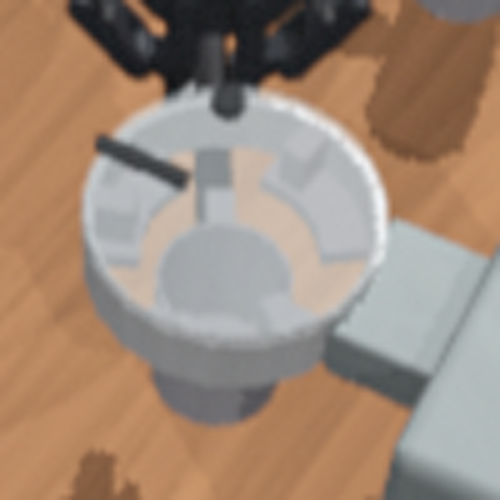

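View pics/t4z.png

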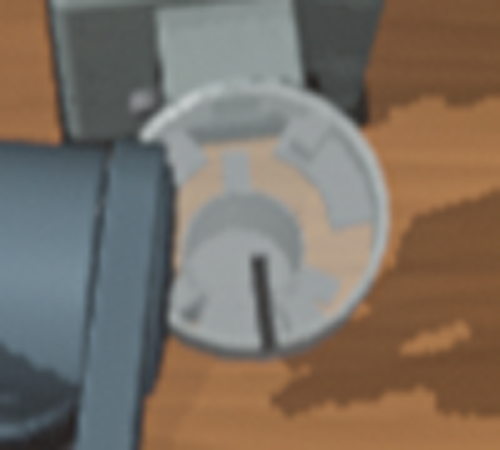

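Wrist view: the stud (285,50) sits over the handle (277). Scene and top zooms show a lug at each notch. One ray check on the rim centre, then push up.

Run:
```python
from meas import *
s=load('s4');t=load('t4')
print([ray(s,260+a/5,190+b/5,.165).round(4) for a,b in [(226,272),(159,275),(294,275),(215,168),(280,310)]])
print(ray(t,240+243/5,120+247/5,.165), [ray(t,240+a/5,120+b/5,.165).round(4) for a,b in[(188,247),(302,247),(235,155),(322,285)]])
for c in(s,t): print(proj(c,[.637,-.0253,.165]))
```

```text
[array([ 0.636 , -0.0214,  0.165 ]), array([ 0.6149, -0.0383,  0.165 ]), array([ 0.659 , -0.0067,  0.165 ]), array([0.6042, 0.0188, 0.165 ]), array([ 0.6633, -0.0239,  0.165 ])]
[ 0.63467142 -0.02354988  0.165     ] [array([0.6345, 0.0009, 0.165 ]), array([ 0.6349, -0.0498,  0.165 ]), array([ 0.6768, -0.0199,  0.165 ]), array([ 0.6177, -0.0587,  0.165 ])]
[304.54859221 245.96935026]
[289.38807735 168.3850436 ]
```

```bash
python3 -m pendant '[[[-0.001,-0.001,-0.008,0,0,0,1],[0,0,-0.008,0,0,0,1],[0,0,-0.008,0,0,0,1],[0,0,0,0,0,0,1]]]'
python3 -m pendant '[[[0,0,-0.006,0,0,0,1],[0,0,-0.006,0,0,0,1],[0,0,-0.005,0,0,0,1],[0,0,0,0,0,0,1]]]'
python3 - <<'E'
from meas import *
handle('w5'); snap('scene','s5'); snap('top','t5')
goal(.637,-.0253,-54.8,.175)
for n,z in(('s5',(190,290,260,360)),('t5',(120,210,240,340))):
    a=cv2.cvtColor(load(n)['im'],cv2.COLOR_RGB2BGR)[z[0]:z[1],z[2]:z[3]]
    cv2.imwrite(f'pics/{n}z.png',cv2.resize(a,None,fx=5,fy=5,interpolation=cv2.INTER_CUBIC))
E
```

```text
time_s: 5.65
eef_pos: [0.5701, 0.0723, 0.1608]
eef_rot: [0.002, -0.302, 0.953, -0.001]
wrist_force: [0.7, -0.4, -1.5]
opening: 0.175
time_s: 6.05
eef_pos: [0.5695, 0.0726, 0.1767]
eef_rot: [0.001, -0.302, 0.953, -0.0]
wrist_force: [-0.0, 0.1, -1.4]
opening: 0.177
bar slope deg -0.23456048964783607 yaw off deg -0.19170127527534483 h 0.0006014054340450457 n 4285 x -0.0006063425698295041
lug h 0.041670233703557005 4221 -6.8785165208293e-05
rim h 0.04140611678042454 11011
t 6.2 pos [0.5688 0.0726 0.1755] F [ 0.4  0.2 -2.1] open 0.174
shift [0.0007 0.0007 0.0005] turn [ 0.0002 -0.0003 -0.0017]
```

View pics/s5z.png

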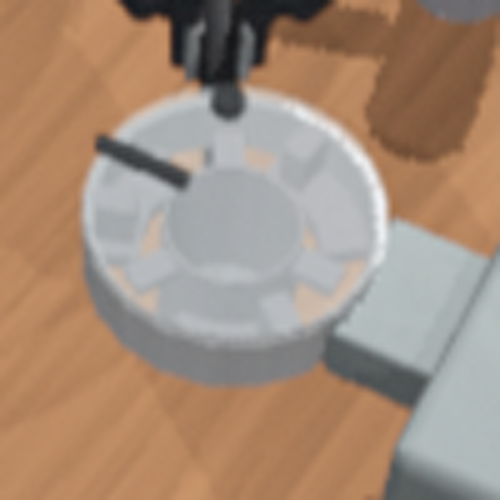

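View pics/t5z.png

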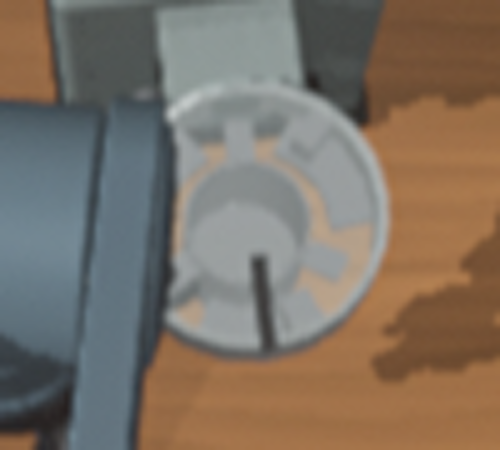

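No contact force, and the lugs are through the notches at about 6 mm above the ledge. Now the anticlockwise twist, in two halves.

```bash
python3 -m pendant '[[[0.0157,-0.001,0,0,0,-0.131,1],[0.0157,-0.001,0,0,0,-0.131,1],[0.0157,-0.001,0,0,0,-0.131,1],[0.0157,-0.001,0,0,0,-0.131,1]]]'
python3 - <<'E'
from meas import *
goal(.637,-.0253,-24.8,.1755)
E
```

```text
time_s: 6.6
eef_pos: [0.5281, 0.0247, 0.1752]
eef_rot: [-0.0, -0.541, 0.841, 0.0]
wrist_force: [0.3, 0.6, -1.5]
opening: 0.17
t 6.6 pos [0.5281 0.0247 0.1752] F [ 0.3  0.6 -1.5] open 0.17
shift [-0.0003  0.0001 -0.0003] turn [ 0.001  -0.0003  0.0045]
```

```bash
python3 -m pendant '[[[0.0157,-0.001,0,0,0,-0.131,1],[0.0157,-0.001,0,0,0,-0.131,1],[0.0157,-0.001,0,0,0,-0.131,1],[0,0,0,0,0,0,1]]]'
python3 -m pendant '[[[0.008,-0.0003,0,0,0,-0.066,1],[0,0,0,0,0,0,1]]]'
python3 -m pendant '[[[0.006,-0.0002,0,0,0,-0.05,1],[0,0,0,0,0,0,1]]]'
python3 - <<'E'
from meas import *
goal(.637,-.0253,5.2,.1755)
E
```

```text
time_s: 7.0
eef_pos: [0.5175, -0.0221, 0.1754]
eef_rot: [-0.0, -0.692, 0.722, 0.0]
wrist_force: [0.1, 0.3, -1.5]
opening: 0.175
time_s: 7.2
eef_pos: [0.5177, -0.0288, 0.1755]
eef_rot: [0.0, 0.715, -0.699, -0.0]
wrist_force: [0.1, 0.4, -1.5]
opening: 0.176
time_s: 7.4
eef_pos: [0.5182, -0.0344, 0.1756]
eef_rot: [0.0, 0.732, -0.681, -0.0]
wrist_force: [-0.1, 0.2, -2.6]
opening: 0.172
t 7.4 pos [ 0.5182 -0.0344  0.1756] F [-0.1  0.2 -2.6] open 0.172
shift [0.0017 0.0008 0.0001] turn [ 0.0002  0.0001 -0.0189]
```

```bash
python3 -m pendant '[[[0.002,0,0,0,0,-0.02,1],[0,0,0,0,0,0,1]]]'
python3 - <<'E'
from meas import *
handle('w6'); snap('scene','s6'); snap('top','t6')
goal(.637,-.0253,5.2,.1755)
for n,z in(('s6',(190,290,260,360)),('t6',(120,210,240,340))):
    a=cv2.cvtColor(load(n)['im'],cv2.COLOR_RGB2BGR)[z[0]:z[1],z[2]:z[3]]
    cv2.imwrite(f'pics/{n}z.png',cv2.resize(a,None,fx=5,fy=5,interpolation=cv2.INTER_CUBIC))
E
```

```text
time_s: 7.6
eef_pos: [0.5184, -0.0364, 0.1757]
eef_rot: [-0.0, 0.739, -0.673, 0.0]
wrist_force: [0.2, -0.3, -2.0]
opening: 0.174
bar slope deg -0.6020950339108924 yaw off deg -1.786121078401035 h 4.826743300904548e-05 n 4088 x -0.0005365578760533137
lug h 0.04344680137924741 4821 -2.111079747602085e-05
rim h 0.042036544308822546 10707
t 7.75 pos [ 0.5184 -0.0364  0.1757] F [ 1.5 -0.7 -1. ] open 0.178
shift [-0.0004  0.0008  0.0002] turn [-0.0003  0.0001  0.0032]
```

View pics/s6z.png

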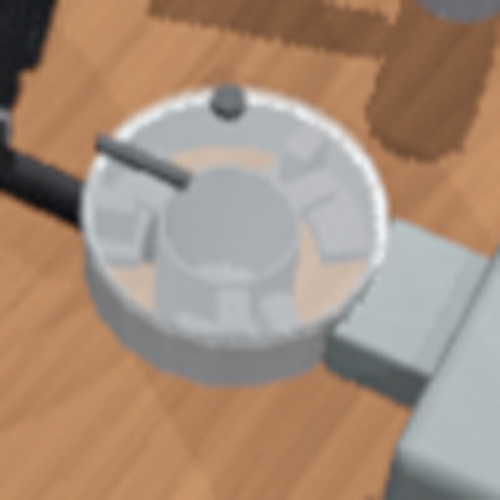

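View pics/t6z.png

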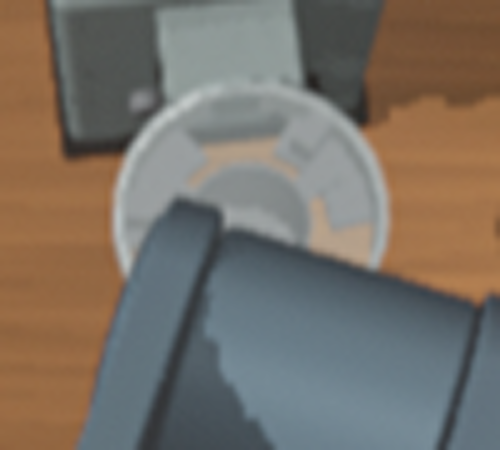

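View pics/w6.png

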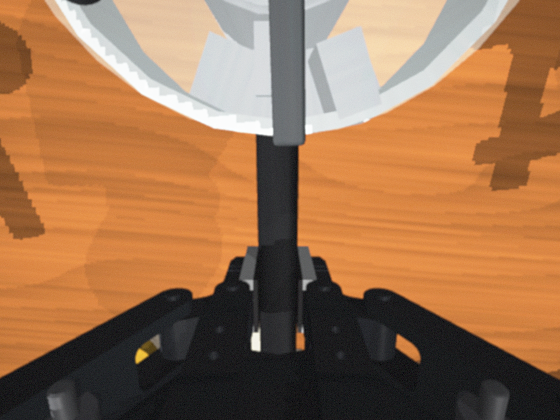

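The wrist view shows the bar at x≈289 and the handle at x≈277, so about 2° short of the bar. Continue gently until the stop is felt.

```bash
python3 -m pendant '[[[0.0025,0,0,0,0,-0.02,1],[0,0,0,0,0,0,1]]]'
python3 -m pendant '[[[0.0025,0,0,0,0,-0.02,1],[0,0,0,0,0,0,1]]]'
python3 - <<'E'
from meas import *
c,W,L=handle('w7')
goal(.637,-.0253,5.2,.1755); print(ctrl.get_obs()['torque'])
print([ (u,W[v,u].round(4)) for v in (60,120) for u in (270,275,280,285,290,295,300)])
E
```

```text
time_s: 7.95
eef_pos: [0.5191, -0.0394, 0.176]
eef_rot: [-0.0, 0.747, -0.665, 0.001]
wrist_force: [3.5, 0.7, -1.4]
opening: 0.176
time_s: 8.15
eef_pos: [0.5199, -0.0419, 0.1763]
eef_rot: [-0.001, 0.753, -0.658, 0.001]
wrist_force: [5.4, 1.4, -1.4]
opening: 0.172
bar slope deg -1.0076146763449987 yaw off deg 0.33992268034432666 h -0.00014365460691230774 n 3896 x -0.00022724629013606127
lug h 0.042659248414240555 4737 -4.564389232105799e-06
rim h 0.04129599741008373 10974
t 8.2 pos [ 0.5198 -0.0418  0.1762] F [ 5.1  0.8 -2.5] open 0.172
shift [-0.0059  0.0016  0.0007] turn [-0.0026 -0.0003  0.0442]
[ 0.08155977 -0.53679556 -0.23047235]
[(270, array([ 0.5968, -0.0296,  0.2229])), (275, array([ 0.5968, -0.0306,  0.2239])), (280, array([ 0.5969, -0.0316,  0.2244])), (285, array([ 0.597 , -0.0326,  0.2245])), (290, array([ 0.5973, -0.0336,  0.2235])), (295, array([ 0.5986, -0.0348,  0.2172])), (300, array([ 0.5987, -0.0358,  0.2172])), (270, array([ 0.5852, -0.0311,  0.2228])), (275, array([ 0.5854, -0.0322,  0.2232])), (280, array([ 0.5855, -0.0332,  0.223 ])), (285, array([ 0.5856, -0.0343,  0.2234])), (290, array([ 0.5858, -0.0353,  0.2238])), (295, array([ 0.586 , -0.0366,  0.218 ])), (300, array([ 0.5862, -0.0377,  0.2187]))]
```

View pics/w7.png

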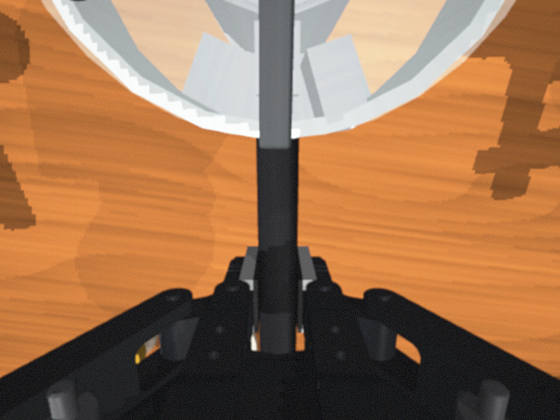

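Handle and bar are now in line in the wrist view (both x≈277). Fx = 5 N with a clockwise moment of −0.23 N·m, as a lug on its stop would give. Ease off 1 mm, then lower onto the ledge.

```bash
python3 -m pendant '[[[0,-0.001,0.002,0,0,0,1],[0,0,0.002,0,0,0,1],[0,0,0,0,0,0,1]]]'
python3 -m pendant '[[[0,0,0.001,0,0,0,1],[0,0,0,0,0,0,1]]]'
python3 -m pendant '[[[0,0,0.001,0,0,0,1],[0,0,0,0,0,0,1]]]'
```

```text
time_s: 8.5
eef_pos: [0.52, -0.0417, 0.1717]
eef_rot: [-0.0, 0.753, -0.658, 0.0]
wrist_force: [3.0, -0.3, 0.3]
opening: 0.175
time_s: 8.7
eef_pos: [0.52, -0.0416, 0.1708]
eef_rot: [-0.0, 0.753, -0.658, 0.0]
wrist_force: [3.1, -0.7, 0.2]
opening: 0.169
time_s: 8.9
eef_pos: [0.5201, -0.0417, 0.1701]
eef_rot: [-0.0, 0.753, -0.658, 0.0]
wrist_force: [2.7, -1.3, 1.7]
opening: 0.172
```

```bash
python3 -m pendant '[[[0,0,0.001,0,0,0,1],[0,0,0,0,0,0,1]]]'
python3 -m pendant '[[[0,0,0.0007,0,0,0,1],[0,0,0,0,0,0,1]]]'
python3 - <<'E'
from meas import *
handle('w8'); snap('scene','s8'); goal(.637,-.0253,7.5,.168)
a=cv2.cvtColor(load('s8')['im'],cv2.COLOR_RGB2BGR)[190:290,230:360]
cv2.imwrite(f'pics/s8z.png',cv2.resize(a,None,fx=5,fy=5,interpolation=cv2.INTER_CUBIC))
E
```

```text
time_s: 9.1
eef_pos: [0.5203, -0.0417, 0.1695]
eef_rot: [-0.0, 0.753, -0.658, 0.001]
wrist_force: [1.9, -0.8, 5.9]
opening: 0.175
time_s: 9.3
eef_pos: [0.5204, -0.0417, 0.1691]
eef_rot: [-0.0, 0.753, -0.658, 0.001]
wrist_force: [0.4, -0.2, 7.4]
opening: 0.179
bar slope deg 0.3218794279525864 yaw off deg 0.8841117581075021 h 0.000707542952320169 n 3674 x -0.0001707555386452162
lug h 0.049422249494905174 5479 2.774332328272949e-05
rim h 0.048353136426633414 7233
t 9.4 pos [ 0.5205 -0.0417  0.1692] F [0.6 0.5 8.7] open 0.18
shift [-0.0011  0.0023  0.0011] turn [-0.0018 -0.0009  0.0039]
```

View pics/s8z.png

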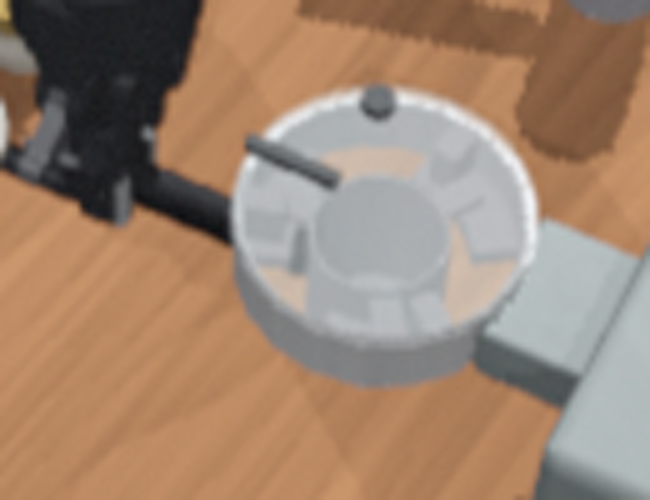

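View pics/w8.png

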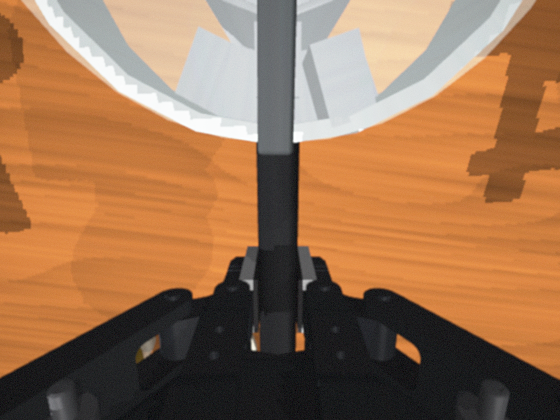

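Lugs on the ledge (Fz ≈ +8 N), bar slope ≈ +0.3°, and the handle lies under the bar. Release.

```bash
python3 -m pendant '[[[0,0,-0.0006,0,0,0,1],[0,0,0,0,0,0,0.4],[0,0,0,0,0,0,0],[0,0,0,0,0,0,-1],[0,0,0,0,0,0,-1],[0,0,0,0,0,0,-1],[0,0,0,0,0,0,-1],[0,0,0,0,0,0,-1]]]'
python3 - <<'E'
from meas import *
handle('w9')
E
```

```text
time_s: 10.2
eef_pos: [0.5197, -0.0415, 0.1685]
eef_rot: [0.0, 0.753, -0.658, -0.0]
wrist_force: [-0.2, -0.1, -0.2]
opening: 1.0
bar slope deg -0.37093102600919853 yaw off deg 0.6076474224249178 h 0.0018317133396668229 n 3884 x -7.620566877802233e-05
lug h 0.0500932460028774 5519 2.5112856859877962e-05
rim h 0.049010254590512 6159
```

View pics/w9.png

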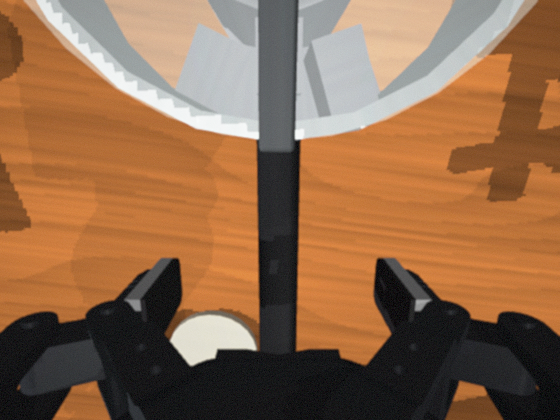

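Released; the cup hangs free with the pads clear of the handle. Retreat straight up, then back.

```bash
python3 -m pendant '[[[0,0,-0.02,0,0,0,-1],[0,0,-0.03,0,0,0,-1],[0,0,-0.03,0,0,0,-1],[0,0,-0.03,0,0,0,-1],[0,0.03,-0.02,0,0,0,-1],[0,0.03,0,0,0,0,-1],[0,0.03,0,0,0,0,-1],[0,0,0,0,0,0,-1]]]'
python3 - <<'E'
from meas import *
for n in('scene','top','wrist'): c=snap(n,n[0]+'10')
s=load('s10')
a=cv2.cvtColor(s['im'],cv2.COLOR_RGB2BGR)[190:290,230:360]
cv2.imwrite(f'pics/s10z.png',cv2.resize(a,None,fx=5,fy=5,interpolation=cv2.INTER_CUBIC))
c=load('w10');W=world(c)
m=(c['im'].max(2)<70)&(W[...,2]>.12)&(W[...,2]<.19)&(W[...,0]>.47)&(W[...,0]<.575)&(abs(W[...,1]+.04)<.03)
P=W[m];print(m.sum(),P.min(0),P.max(0))
k=np.polyfit(P[:,0],P[:,2],1);y=np.polyfit(P[:,0],P[:,1],1)
print('slope',np.degrees(np.arctan(k[0])),'yaw',np.degrees(np.arctan(y[0])),'z at .52',np.polyval(k,.52),'y at axis',np.polyval(y,.637))
b=(W[...,2]>.2215)&(W[...,2]<.235)&(c['im'].max(2)<110)&(abs(W[...,0]-.597)<.03)&(abs(W[...,1]+.03)<.015)
B=W[b];y=np.polyfit(B[:,0],B[:,1],1);print('bar yaw',np.degrees(np.arctan(y[0])),b.sum(),B.mean(0))
E
```

```text
time_s: 11.05
eef_pos: [0.4282, -0.0535, 0.2986]
eef_rot: [0.0, 0.753, -0.658, -0.0]
wrist_force: [0.8, 0.5, 0.6]
opening: 0.998
2758 [ 0.48393517 -0.05218737  0.1667989 ] [ 0.57497369 -0.02684194  0.17282125]
slope -0.08122223337575142 yaw 7.603842611129821 z at .52 0.17032932484225397 y at axis -0.025552517025840715Traceback (most recent call last):
  File "<stdin>", line 12, in <module>
    raise TypeError("expected non-empty vector for x")
TypeError: expected non-empty vector for x
```

View pics/w10.png

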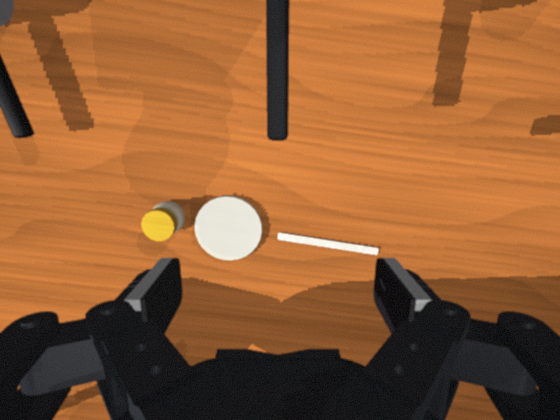

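View pics/s10.png

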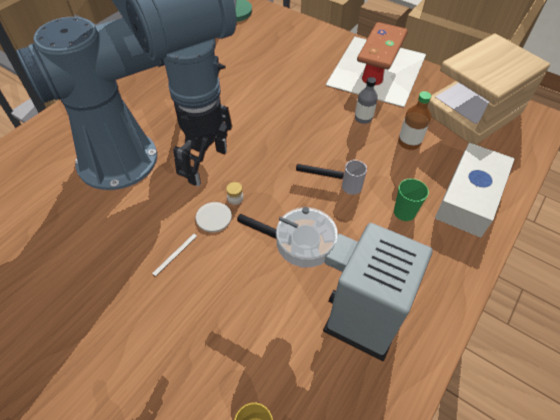

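View pics/s10z.png

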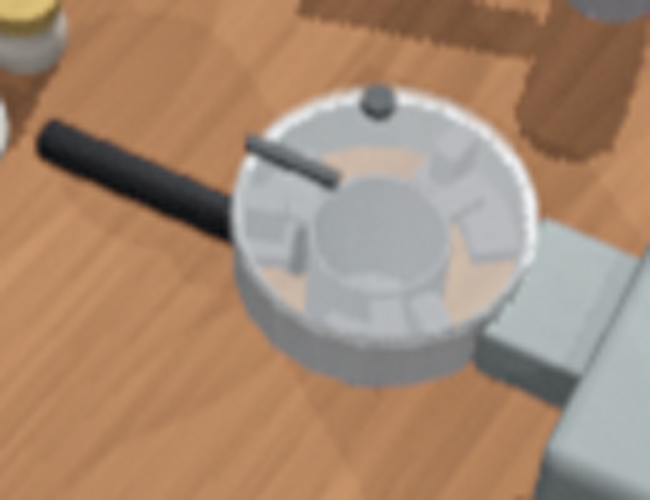

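Run:
```python
from meas import *
a=cv2.cvtColor(load('t10')['im'],cv2.COLOR_RGB2BGR)[120:240,130:340]
cv2.imwrite('pics/t10z.png',cv2.resize(a,None,fx=3.8,fy=3.8,interpolation=cv2.INTER_CUBIC))
d=cv2.absdiff(load('t10')['im'],load('top0')['im']).max(2)[185:262,140:185]; print('plain cup change',(d>40).sum())
o=ctrl.get_obs(); print(o['time_s'],o['wrist_force'])
```

```text
plain cup change 0
11.2 [1.39396855 0.16714209 0.38673738]
```

View pics/t10z.png

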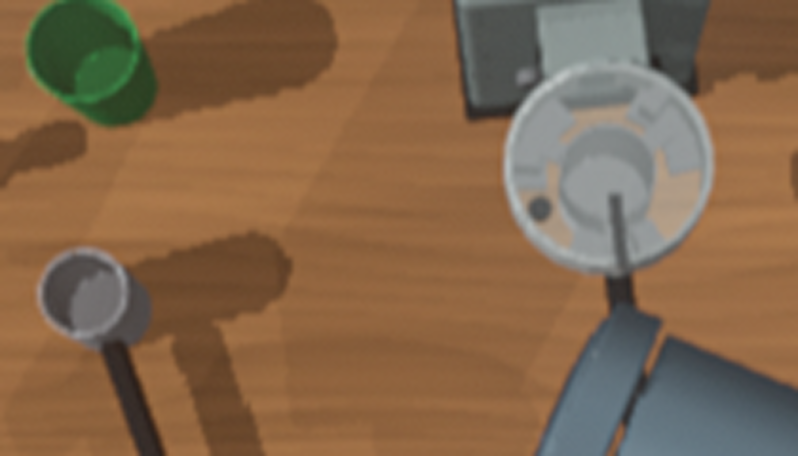

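The top view shows the handle (620,290) directly in line with the bar (617,230), the lugs in the collar, and the plain cup unmoved. Handing in.

```bash
python3 -c "
from bench import ctrl
print(ctrl.hand_in())"
```

```text
the job is handed in; nothing more can be done
None
```

The lugged cup is locked in the shaker collar, hanging level with its handle along the bar, and I handed the job in at about 11 s. I gripped it by the handle and raised it through the notches with the handle at the stud. I then twisted it about 62° anticlockwise to the stop, lowered the lugs onto the ledge, let go and backed off.

**Last checks:**
- **Level:** the handle's slope is −0.08°. Its top is at z = 0.170 m, against 0.171 m expected.
- **Direction:** the handle's yaw is 7.6°, in line with the bar in the wrist and top views.
- **Forces:** about 8 N at most in the readings taken after each move. The arm ended clear of everything.
- **Plain cup:** no change between the first and last top pictures.

**Disagreed or failed:**
- My first estimate of the collar's yaw was 5.2°. The stop contact and the close view of the bar put it at about 7.6°, so I twisted about 2.4° further than first planned.
- A last measurement of the bar's direction from the wrist camera failed because the bar was out of view. The bar alignment rests on the earlier wrist view and the final top view.

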